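# Make up the photometer kit and the smear kit

### The arm

A 6-joint arm with a two-finger parallel gripper is mounted at the origin on a cart in front of the work surface, level with it; the furniture and walls round the work are solid. World frame = base frame: x ahead of the robot, y to its left, z up, the work surface at z = 0. Lengths are in mm, angles in degrees, forces in N, time in s.
With the tool pointing down it reaches from about 300 to 850 mm from the base axis. Payload 4.2 kg.
Tool frame: the origin (TCP) lies midway between the tips of the shut fingers; the grasp point (between the pads) lies 19 mm behind it (env.grip_point_offset is the distance from the TCP to the grasp point, in mm); z points along the fingers, x is the direction in which the jaws open and shut, and the axes are right-handed (so a half turn about z gives the same grasp; the last joint's range is limited). The gripper opens to 91 mm and grips with 3 to 60 N. Pads are 32 mm wide; open, the fingers measure 118 mm over their backs; the gripper's body (76 mm by 178 mm) begins 60 mm behind the grasp point.
Start: joints at [65.374, 18.312, 89.639, -0, 72.044, -1.146], TCP at [229.099, 527.406, 213.976] pointing down, gripper open.
Joint ranges: [-177.97, 177.97], [-48.28, 115.42], [12.27, 149.76], [-77.06, 257.06], [2.81, 150.46], [-146.56, 146.56]. Speed limits (degrees/s): [147.25, 147.25, 180, 180, 180, 180].

### API

Orientations are given as [roll, pitch, yaw] about the fixed x, y, z axes, in that order (R = Rz(yaw) Ry(pitch) Rx(roll)).
In Python, from workcell import env gives the robot as it stands.
- The arm moves only by the shell command python3 -m pendant 'ROWS' [FORCE]. ROWS is JSON, a list of rows, each an object with "xyz": the shift along the tool's x, y, z in m, a list of three; "roll": the turn about the tool's z in degrees; "jaw": the closure, from 0 (fully open) to 1 (shut). A call has exactly 8 rows; each row is the pose to reach, as a shift and turn from the pose commanded when the call began, along the tool's axes at that moment; what a row does not reach only later rows make up. A row lasts 1/8 s, in which the tool goes at most 62.5 mm and 10.7 degrees, less where a joint would pass 70% of its speed; a pose out of reach is approached as far as the arm can. A call with a gripper value outside its range is refused whole. The fingers move at their own pace and stop on an object; FORCE is the grip in N (left out, the last holds). Time passes only in rows, so rows that repeat a pose let the fingers close, or fill a call up. It gives the time, the measured TCP pose, the force and the opening at its end, in the units of the state.
- env.state(): the state, without advancing time (a new reading comes with each control period).
- env.grab_frame(name): name is "side" or "top" or "wrist"; returns (picture, depth): 384x512x3 uint8, blue, green, red; 384x512 float32, mm along the optical axis (not along the pixel's ray), 0 where there is no reading.
- env.camera_params(name): a dict with "camera_matrix" (3x3 intrinsics, pixels), "cam_to_world" (4x4, takes a point from camera to world coordinates); the wrist camera has in their place "hand_eye" (4x4, takes a point from camera to tool coordinates, whose origin is the TCP and whose axes are the tool frame's). Camera axes: x right, y up, looking along -z (the intrinsics and any distortion apply to the point x, -y, -z); pixel columns grow to the right and rows downward; lengths in mm; the calibration is good to about 2 mm. A picture is of the moment at which its call begins: read the wrist's pose just before it. camera_params takes no time and is no camera call.
- env.job_done(): hands the job in, once; it reports no verdict.
The state is a dict: "time_s": time; "qpos": joint angles; "qvel": joint speeds; "effort": joint torques, N m; "ee_pos": TCP position; "ee_rot": TCP orientation; "force": force on the tool from outside, world axes, zero at the start; "torque": the same for the moment, N m; "gripper_width": finger opening in mm.
Only numpy, scipy, OpenCV 4.12 (cv2) and the standard library are available. Lean on these libraries where they do the work, as an engineer would, in place of code of your own. Each camera call takes 0.05 s, during which the arm holds its last target. There are 200 camera calls.

### The job

Make up the two kits for the next jobs from the things lying about on the worktop: the photometer kit (the white block with two round wells) gets the tall blue-capped vial and the amber bottle, one standing in each well, either way round, and the smear kit (the flat tray with three bays) gets the slide case, the thick black marker and the lying blood tube, each laid flat on the floor of the bay of its own shape, pointing either way. Keep the vial and the bottle upright all the time, let go of everything, and leave the thin pen and the spare white vial where they are.

Things in the scene. Friction and masses are not known exactly. Their poses are not given: they have to be found in the camera images.
- well_block: Photometer kit: fixed white block, 80 mm (own x) by 150 mm (own y), 34 mm high, with a 12 mm lifting lip at each end. Origin at the centre of its underside, z up. Two like round wells, open above, 50 mm across, 30 mm deep (floor 4 mm above the origin), centred at own x = 0, y = -36 and +36 mm.
- bay_tray: Smear kit: fixed flat white tray, 144 (own x) by 172 mm (own y). Origin: centre of underside, z up. Bay floors at z = 4 mm, lands between them 12 mm high. Bays, x by y mm, centred at own (x, y): marker 30 by 160 at (-51, 0); slide case 68 by 104 at (17, -18); tube 98 by 32 at (17, 64). Midway along each bay's long sides the lands have gaps 50 mm wide for fingers, down to the floor.
- blue_vial: Tall slim vial with a blue snap cap, standing: 104 mm high, body 28 mm in diameter, cap (top 12 mm) 31 mm, about 30 g. Origin at the centre of its underside, z up.
- brown_bottle: Small amber reagent bottle with a black cap, standing: 92 mm high, round body 33 mm in diameter up to about 55 mm, shoulder to 74 mm, cap (top 18 mm) 22 mm in diameter, about 50 g. Origin at the centre of its underside, z up.
- slides: Flat black hinged case for glass slides, shut (the lid does not move), lying: 88 mm (own x) by 53 mm (own y), 21 mm high, about 90 g. Origin at the centre of its underside, z up.
- felt_marker: Thick black felt marker, lying: 140 mm long (along own y), 14 mm wide and high, 16 g; does not roll. Origin under its middle, at its underside, z up.
- blood_tube: Blood tube with dark brown cap, lying on the worktop: 78 mm long (along own x, cap at +x), 16 mm wide and high, 14 g; does not roll. Origin under its middle, at its underside, z up. The other tubes, standing in the rack at the back, are not part of the job.
- ballpoint: Thin ballpoint pen, lying: 136 mm long (own y), 10 mm wide, partly metal-bright and clearly thinner than the marker. Not part of either kit. Origin under its middle, at its underside. (The tall solid analyser at the back right, 340 mm high, begins at world x = 0.50 m and covers y = -0.26 to -0.51 m: keep the arm off it.)
- white_vial: White vial with white cap, standing alone on the worktop: 90 mm high, 34 mm in diameter, shorter and thicker than the blue-capped one. Not part of either kit. Origin at the centre of its underside.
There are look-alikes about, which are no part of the job. Leave any green look-alike of the brown_bottle alone.

How it is judged (in metres and radians):
At the end, for the whole second after the job is handed in: Vial and bottle stand on the floors of the two wells, one in each, within 14 mm of its centre. Case, marker and tube lie flat on the floors of their own bays (height within 4 mm, centred within 12 to 15 mm, in line within 0.2 to 0.3 rad). All five are at rest and released ((((x of blue_vial in the frame of well_block between -0.014 and 0.014 m and y of blue_vial in the frame of well_block between 0.022 and 0.05 m and z of blue_vial in the frame of well_block between -0.001 and 0.009 m and angle between blue_vial's own z axis and vertical below 0.12 rad) and (x of brown_bottle in the frame of well_block between -0.014 and 0.014 m and y of brown_bottle in the frame of well_block between -0.05 and -0.022 m and z of brown_bottle in the frame of well_block between -0.001 and 0.009 m and angle between brown_bottle's own z axis and vertical below 0.12 rad)) or ((x of blue_vial in the frame of well_block between -0.014 and 0.014 m and y of blue_vial in the frame of well_block between -0.05 and -0.022 m and z of blue_vial in the frame of well_block between -0.001 and 0.009 m and angle between blue_vial's own z axis and vertical below 0.12 rad) and (x of brown_bottle in the frame of well_block between -0.014 and 0.014 m and y of brown_bottle in the frame of well_block between 0.022 and 0.05 m and z of brown_bottle in the frame of well_block between -0.001 and 0.009 m and angle between brown_bottle's own z axis and vertical below 0.12 rad))) and x of slides in the frame of bay_tray between 0.004 and 0.03 m and y of slides in the frame of bay_tray between -0.033 and -0.003 m and z of slides in the frame of bay_tray between 0 and 0.008 m and angle between slides's own z axis and vertical below 0.1 rad and angle between the x axis of slides and the y axis of bay_tray, either way round below 0.3 rad and x of felt_marker in the frame of bay_tray between -0.063 and -0.039 m and y of felt_marker in the frame of bay_tray between -0.014 and 0.014 m and z of felt_marker in the frame of bay_tray between 0 and 0.008 m and angle between the y axis of felt_marker and the y axis of bay_tray, either way round below 0.2 rad and angle between felt_marker's own y axis and vertical between 1.4908 and 1.6508 rad and x of blood_tube in the frame of bay_tray between 0.003 and 0.031 m and y of blood_tube in the frame of bay_tray between 0.052 and 0.076 m and z of blood_tube in the frame of bay_tray between 0 and 0.008 m and angle between the x axis of blood_tube and the x axis of bay_tray, either way round below 0.3 rad and angle between blood_tube's own x axis and vertical between 1.4708 and 1.6708 rad and linear speed of each of blue_vial, brown_bottle, slides, felt_marker, blood_tube below 0.02 m/s); the robot touches nothing.
It fails at once if the blue-capped vial or the amber bottle tipped over (angle between any of blue_vial, brown_bottle's own z axis and vertical above 0.7 rad).
It fails at once if the pen or the spare white vial moved from where it was (distance of any of ballpoint, white_vial from where it was at the start of the episode above 0.03 m).
It also fails if it takes over 134 s, if anything falls off the work surface, if the arm or the gripper's body presses on something with over 40 N, if the wrist force passes 120 N, or if a joint passes its speed limit or range.

## Working session

There is one attempt and no reset: what is moved stays moved. The work goes in short steps, Python scripts to look and compute and a shell command to move; the robot and the scene stay as the last step left them, time stands still between calls to the robot, and variables do not carry over. Pictures are saved under pics/ and viewed, about 12 in all and at most 16, crops included, and the job is handed in when it is done.

```bash
ls; mkdir -p pics; cat > h.py <<'E'
import numpy as np, cv2
from workcell import env
from scipy.spatial.transform import Rotation as R
def grab(n):
    s=env.state(); im,d=env.grab_frame(n); p=env.camera_params(n); K=np.array(p["camera_matrix"])
    if n=="wrist":
        T=np.eye(4); T[:3,:3]=R.from_euler('xyz',s["ee_rot"],degrees=True).as_matrix(); T[:3,3]=s["ee_pos"]
        T=T@np.array(p["hand_eye"])
    else: T=np.array(p["cam_to_world"])
    return im,d,K,T
def cloud(d,K,T):
    v,u=np.indices(d.shape)
    P=np.stack([(u-K[0,2])/K[0,0]*d,-(v-K[1,2])/K[1,1]*d,-d],-1)
    W=P@T[:3,:3].T+T[:3,3]; W[d==0]=np.nan
    return W
E
python3 - <<'E'
from h import *
print(env.state()); 
for n in("top","side","wrist"):
    print(n,env.camera_params(n))
    im,d,K,T=grab(n); cv2.imwrite(f'pics/{n}0.png',im); np.savez(f'{n}0.npz',im=im,W=cloud(d,K,T),d=d,K=K,T=T)
E
python3 - <<'E'
import cv2
cv2.imwrite('pics/top0b.png',cv2.resize(cv2.imread('pics/top0.png'),(800,600),interpolation=cv2.INTER_CUBIC))
E
```

```text
pics
{'time_s': 0.0, 'qpos': array([ 6.53755952e+01,  1.83498383e+01,  8.97055310e+01, -8.91507338e-04,
        7.20427173e+01, -1.14631465e+00]), 'qvel': array([ 0.06844187,  0.04970013,  0.06701619, -0.05316029, -0.01306866,
        0.04638864]), 'effort': array([ 6.48019450e-04, -4.12464058e+01, -2.31977212e+01,  7.28400098e-02,
        4.55068960e-02, -1.37370989e-04]), 'ee_pos': array([228.88039644, 526.94406746, 213.14427273]), 'ee_rot': array([-1.79998885e+02,  9.80838668e-02,  6.65221864e+01]), 'force': array([ 0.88585569, -0.36849455,  0.59475833]), 'torque': array([-0.0428922 , -0.02218028, -0.01682056]), 'gripper_width': 91.1075407290819}
top {'camera_matrix': array([[482.98499739,   0.        , 262.33382912],
       [  0.        , 482.98499739, 187.56005474],
       [  0.        ,   0.        ,   1.        ]]), 'cam_to_world': array([[ 2.98933339e-03,  9.98565755e-01, -5.34555661e-02,
         4.46917930e+02],
       [-9.99992743e-01,  3.11130326e-03,  2.19863329e-03,
         4.72695795e+01],
       [ 2.36179639e-03,  5.34486057e-02,  9.98567809e-01,
         1.25842904e
[... 461 characters left out ...]
   [ 2.19312789e-02,  8.01384803e-01,  5.97746950e-01,
         6.60706716e+02],
       [ 0.00000000e+00,  0.00000000e+00,  0.00000000e+00,
         1.00000000e+00]])}
wrist {'camera_matrix': array([[277.86126046,   0.        , 251.0529765 ],
       [  0.        , 277.86126046, 194.44706666],
       [  0.        ,   0.        ,   1.        ]]), 'hand_eye': array([[ 9.99998756e-01,  1.18540997e-03, -1.04062743e-03,
        -1.21803856e+00],
       [ 8.69696202e-04, -9.64735855e-01, -2.63218490e-01,
        -7.45544198e+01],
       [-1.31595242e-03,  2.63217258e-01, -9.64735686e-01,
        -1.70472102e+02],
       [ 0.00000000e+00,  0.00000000e+00,  0.00000000e+00,
         1.00000000e+00]])}
```

View pics/top0b.png

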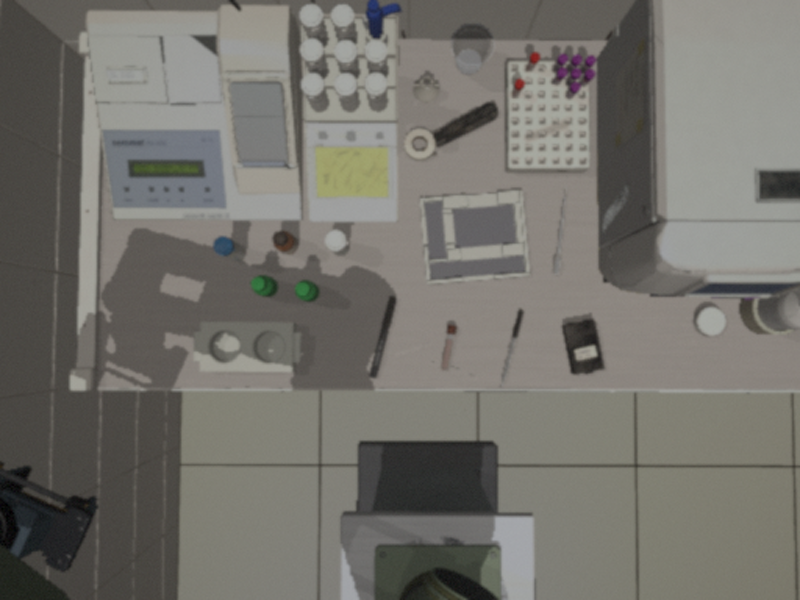

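View pics/side0.png

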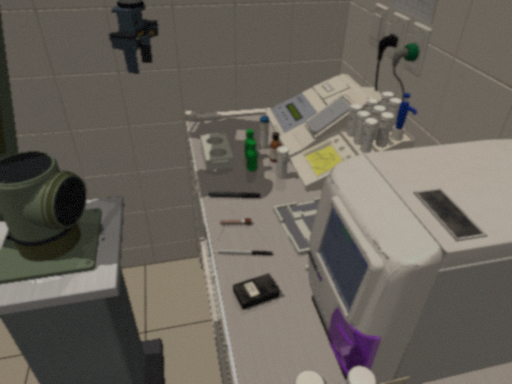

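The top view (800 px wide) shows:
- block (250,347), tray (475,235)
- blue vial (224,246), amber bottle (284,241), white vial (336,240), green bottles (263,286) and (306,291)
- marker (384,336), tube (449,345), pen (512,345), slide case (583,346)

Next I'll measure them in 3D.

```bash
python3 - <<'E'
from h import *
z=np.load('top0.npz'); W=z['W']; im=z['im']; s=512/800
pts=dict(blue=(224,246,14),brown=(284,241,14),white=(336,240,16),g1=(263,286,16),g2=(306,291,16))
for k,(u,v,r) in pts.items():
    u,v=int(u*s),int(v*s); r=int(r*s)+4
    w=W[v-r:v+r,u-r:u+r].reshape(-1,3); zm=np.nanpercentile(w[:,2],97); t=w[w[:,2]>zm-8]
    print(k,'top',zm.round(1),'centre',((t.max(0)+t.min(0))/2).round(1),t.mean(0).round(1),np.ptp(t,0).round(1))
def box(k,u0,u1,v0,v1,lo,hi):
    sub=np.s_[int(v0*s):int(v1*s),int(u0*s):int(u1*s)]; w=W[sub]; 
    m=(w[...,2]>lo)&(w[...,2]<hi)
    n,l,st,c=cv2.connectedComponentsWithStats(m.astype(np.uint8)); j=1+st[1:,4].argmax(); p=w[l==j]
    (cx,cy),(a,b),ang=cv2.minAreaRect(p[:,:2].astype(np.float32)); e=np.linalg.eigh(np.cov(p[:,:2].T))[1][:,1]
    print(k,len(p),'c',round(cx,1),round(cy,1),'size',round(a,1),round(b,1),'ang',round(ang,1),'pca',np.degrees(np.arctan2(e[1],e[0])).round(1),'mean',p.mean(0).round(1),'z',np.nanpercentile(p[:,2],[5,50,95]).round(1))
box('block',180,312,305,385,18,50)
box('tray',405,540,175,295,7,25)
box('marker',360,405,285,385,6,25)
box('tube',430,470,310,380,6,25)
box('pen',490,535,300,395,4,25)
box('slides',550,620,305,385,10,35)
for v in range(110,225,20): print('dev heights v',v,[ (W[int(v*s),int(u*s)]).round(0).tolist() for u in (160,255,350)])
print('table',np.nanmedian(W[int(320*s):int(380*s),int(620*s):int(680*s)].reshape(-1,3),0))
E
```

```text
blue top 106.5 centre [581.4 331.8 104.4] [581.  332.3 103.9] [29.5 30.1 11.7]
brown top 93.9 centre [595.2 247.2  93.1] [595.1 247.6  92.4] [19.9 19.5 13.6]
white top 92.2 centre [592.2 160.4  90.4] [592.2 161.2  89.6] [32.7 34.1 11.8]
g1 top 92.4 centre [524.6 280.6  90.3] [524.5 280.2  91.6] [20.  21.  10.9]
g2 top 92.8 centre [517.6 211.4  91. ] [516.6 211.7  91.9] [19.8 21.5 12.3]
block 1538 c 425.6 309.2 size 78.6 173.8 ang 0.2 pca 90.4 mean [425.7 308.7  33.4] z [27.8 33.7 38. ]
tray 535 c 613.4 -122.1 size 144.4 57.8 ang 0.8 pca -177.8 mean [ 616.1 -129.7   12.2] z [ 7.7 12.4 16.5]
marker 272 c 441.8 89.1 size 17.4 137.2 ang 75.8 pca 165.8 mean [442.9  89.1  12.9] z [ 7.8 13.  17.8]
tube 149 c 424.3 -17.0 size 15.2 77.1 ang 77.7 pca 169.2 mean [426.  -18.1  14. ] z [ 9.4 14.  18.3]
pen 168 c 424.5 -118.5 size 20.9 133.6 ang 73.6 pca 164.8 mean [ 427.5 -123.4    8.9] z [ 4.7  8.7 13.4]
slides 695 c 426.6 -240.3 size 87.0 54.2 ang 11.1 pca -169.9 mean [ 427.  -239.4   21. ] z [16.6 21.1 25. ]
dev heights v 110 [[794.0, 435.0, 100.0], [783.0, 279.0, 139.0], [790.0, 137.0, 118.0]]
dev heights v 130 [[764.0, 438.0, 91.0], [757.0, 283.0, 121.0], [768.0, 140.0, 83.0]]
dev heights v 150 [[735.0, 441.0, 79.0], [731.0, 287.0, 98.0], [736.0, 140.0, 80.0]]
dev heights v 170 [[708.0, 445.0, 64.0], [707.0, 291.0, 74.0], [709.0, 141.0, 66.0]]
dev heights v 190 [[678.0, 449.0, 53.0], [678.0, 295.0, 54.0], [679.0, 142.0, 53.0]]
dev heights v 210 [[648.0, 454.0, 33.0], [649.0, 299.0, 32.0], [650.0, 143.0, 31.0]]
table [ 423.21587678 -352.68995847    0.65164008]
```

```bash
cat >> h.py <<'E'
def go(x,y,z,yaw,s=None):
    s=s or env.state(); p=s["ee_pos"]; M=R.from_euler('xyz',s["ee_rot"],degrees=True).as_matrix()
    d=M.T@(np.array([x,y,z])-p)/1000; ph=s["ee_rot"][2]
    roll=-((yaw-ph+180)%360-180)
    print('t',round(s['time_s'],2),'pos',p.round(1),'rot',s['ee_rot'].round(1),'w',round(s['gripper_width'],1),'F',s['force'].round(1)); print('shift',d.round(4),'roll',round(roll,1))
E
python3 - <<'E'
from h import *
z=np.load('top0.npz'); W=z['W']; im=z['im']; s=512/800
from scipy.optimize import minimize
v0,v1,u0,u1=[int(a*s) for a in (175,297,405,545)]
w=W[v0:v1,u0:u1]; g=im[v0:v1,u0:u1].astype(int).min(-1); 
# model: bay floors dark vs lands light; maximise contrast
X=w[...,:2].reshape(-1,2); G=g.ravel().astype(float); ok=~np.isnan(X[:,0]); X=X[ok]; G=G[ok]
bays=[(-51,0,15,80),(17,-18,34,52),(17,64,49,16)]
def lab(p):
    a=np.radians(p[2]); d=X-p[:2]; x=d@[np.cos(a),np.sin(a)]; y=d@[-np.sin(a),np.cos(a)]
    inn=(abs(x)<72)&(abs(y)<86); b=np.zeros(len(X),bool)
    for cx,cy,hx,hy in bays: b|=(abs(x-cx)<hx)&(abs(y-cy)<hy)
    return inn,b
best=None
def f(p):
    inn,b=lab(p); L=np.zeros(len(X)); A=inn&~b; 
    o=~inn
    return sum(G[m].var()*m.sum() for m in (A,b,o))
for a in range(-4,14,2):
  for x in (607,612,617):
    for y in (-116,-121,-126):
      r=minimize(f,[x,y,a],method='Nelder-Mead',options=dict(initial_simplex=[[x,y,a],[x+4,y,a],[x,y+4,a],[x,y,a+2]]))
      if best is None or r.fun<best.fun: best=r
print(best.x,best.fun,f([612,-121,5+180]))
print([ (G[m].mean().round(),m.sum()) for m in (lab(best.x)[1],lab(best.x)[0]&~lab(best.x)[1],~lab(best.x)[0])])
P=w.reshape(-1,3)[ok]; inn,b=lab(best.x); print('land z',np.median(P[inn&~b,2]),'floor z',np.median(P[b,2]))
a=np.radians(best.x[2])
for n,(cx,cy,_,_) in zip(('marker','case','tube'),bays): print(n,best.x[:2]+[cx*np.cos(a)-cy*np.sin(a),cx*np.sin(a)+cy*np.cos(a)])
# wells
B=W[195:245,115:205]; m=(B[...,2]<15)&(abs(B[...,0]-425)<38)&(abs(B[...,1]-309)<70)
n,l,st,c=cv2.connectedComponentsWithStats(m.astype(np.uint8))
for j in range(1,n):
    if st[j,4]>60: q=B[l==j]; print('well',q.mean(0).round(1),np.ptp(q,0).round(1))
print('vial above'); go(581.3,332,150,75); print('vial grip'); go(581.3,332,56,75)
E
```

```text
[608.93512083 -61.99823757   4.63034058] 303422.6233539134 1830335.8830919727
[(np.float64(102.0), np.int64(2182)), (np.float64(142.0), np.int64(1448)), (np.float64(127.0), np.int64(3279))]
land z 9.801113438301286 floor z 4.811052040792788
marker [558.10157106 -66.11530184]
case [627.33271893 -78.56713567]
tube [620.71312539   3.16523846]
well [425.7 349.3   4.5] [46.6 43.2 14.7]
well [424.9 276.7   4.6] [49.1 44.9 18.1]
vial above
t 0.15 pos [228.9 527.  213.3] rot [1.80e+02 1.00e-01 6.65e+01] w 91.3 F [-0.1  0.7  0. ]
shift [-0.0384  0.4009  0.0634] roll -8.5
vial grip
t 0.15 pos [228.9 527.  213.3] rot [1.80e+02 1.00e-01 6.65e+01] w 91.3 F [-0.1  0.7  0. ]
shift [-0.0383  0.4009  0.1574] roll -8.5
```

```bash
python3 -m pendant '[{"xyz":[-0.005,0.05,0.008],"roll":-2,"jaw":0},{"xyz":[-0.010,0.11,0.016],"roll":-4,"jaw":0.1},{"xyz":[-0.016,0.17,0.026],"roll":-6,"jaw":0.2},{"xyz":[-0.022,0.23,0.036],"roll":-8.5,"jaw":0.4},{"xyz":[-0.028,0.29,0.046],"roll":-8.5,"jaw":0.4},{"xyz":[-0.034,0.35,0.056],"roll":-8.5,"jaw":0.4},{"xyz":[-0.038,0.401,0.063],"roll":-8.5,"jaw":0.4},{"xyz":[-0.038,0.401,0.063],"roll":-8.5,"jaw":0.4}]' 12; python3 - <<'E'
from h import *
go(581.3,332,56,75)
im,d,K,T=grab("wrist"); cv2.imwrite('pics/w1.png',im)
E
```

```text
time_s: 1.15
ee_pos: [584.2, 330.2, 149.2]
ee_rot: [-180.0, 0.1, 74.8]
force: [0.2, 0.9, -0.5]
gripper_width: 54.7
t 1.15 pos [584.2 330.2 149.2] rot [-1.80e+02  1.00e-01  7.48e+01] w 54.7 F [ 0.2  0.9 -0.5]
shift [ 0.0011 -0.0032  0.0932] roll -0.2
```

View pics/w1.png

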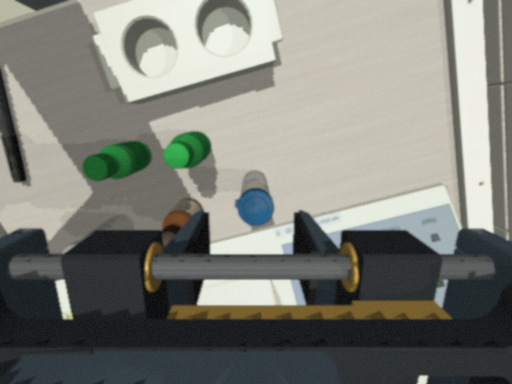

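The wrist view shows the blue cap at (255,207), midway between the finger tips (about 205 and 300). Brown at (180,220) is outside the left finger. Now I descend and grip.

```bash
python3 -m pendant '[{"xyz":[0.001,-0.003,0.02],"jaw":0.4,"roll":0},{"xyz":[0.001,-0.003,0.045],"jaw":0.4,"roll":0},{"xyz":[0.001,-0.003,0.07],"jaw":0.4,"roll":0},{"xyz":[0.001,-0.003,0.093],"jaw":0.4,"roll":0},{"xyz":[0.001,-0.003,0.093],"jaw":0.4,"roll":0},{"xyz":[0.001,-0.003,0.093],"jaw":0.9,"roll":0},{"xyz":[0.001,-0.003,0.093],"jaw":0.9,"roll":0},{"xyz":[0.001,-0.003,0.093],"jaw":0.9,"roll":0}]' 12; python3 - <<'E'
from h import *
print('up');go(581.3,332,106,75);print('well');go(425.7,345,106,75)
E
```

```text
time_s: 2.2
ee_pos: [579.6, 334.9, 59.1]
ee_rot: [179.9, -0.1, 75.0]
force: [-0.5, -0.8, 2.5]
gripper_width: 30.3
up
t 2.2 pos [579.6 334.9  59.1] rot [ 1.799e+02 -1.000e-01  7.500e+01] w 30.3 F [-0.5 -0.8  2.5]
shift [-0.0023  0.0025 -0.0469] roll 0.0
well
t 2.2 pos [579.6 334.9  59.1] rot [ 1.799e+02 -1.000e-01  7.500e+01] w 30.3 F [-0.5 -0.8  2.5]
shift [-0.0299 -0.1512 -0.0471] roll 0.0
```

```bash
python3 -m pendant '[{"xyz":[0,0,0],"jaw":0.9,"roll":0},{"xyz":[0,0,-0.025],"jaw":0.9,"roll":0},{"xyz":[0,0,-0.055],"jaw":0.9,"roll":0},{"xyz":[-0.008,-0.04,-0.055],"jaw":0.9,"roll":0},{"xyz":[-0.016,-0.08,-0.055],"jaw":0.9,"roll":0},{"xyz":[-0.024,-0.12,-0.055],"jaw":0.9,"roll":0},{"xyz":[-0.030,-0.151,-0.055],"jaw":0.9,"roll":0},{"xyz":[-0.030,-0.151,-0.055],"jaw":0.9,"roll":0}]' 25; python3 - <<'E'
from h import *
s=env.state(); go(425.7,345,64,75)
im,d,K,T=grab("wrist"); cv2.imwrite('pics/w2.png',im)
print(env.state()['ee_pos'])
E
```

```text
time_s: 3.2
ee_pos: [423.6, 344.3, 113.1]
ee_rot: [-180.0, 0.0, 75.1]
force: [1.0, 0.6, 0.5]
gripper_width: 29.9
t 3.2 pos [423.6 344.3 113.1] rot [-180.     0.    75.1] w 29.9 F [1.  0.6 0.5]
shift [0.0012 0.0019 0.0491] roll 0.1
[425.3158312  344.72877284 113.25307063]
```

View pics/w2.png

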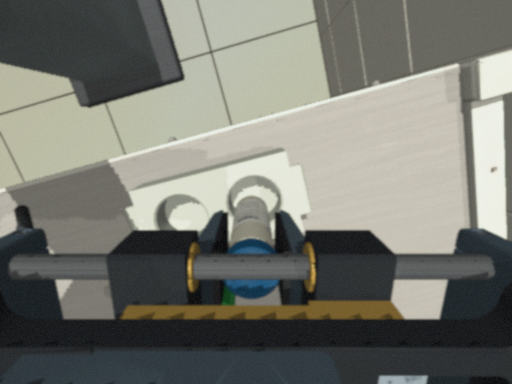

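The vial is held, with its bottom at about (250,205), over the right-hand well. I lower it, release it and rise.

```bash
python3 -m pendant '[{"xyz":[0.0005,0,0.013],"jaw":0.9,"roll":0},{"xyz":[0.0005,0,0.026],"jaw":0.9,"roll":0},{"xyz":[0.0005,0,0.039],"jaw":0.9,"roll":0},{"xyz":[0.0005,0,0.051],"jaw":0.9,"roll":0},{"xyz":[0.0005,0,0.051],"jaw":0.9,"roll":0},{"xyz":[0.0005,0,0.051],"jaw":0.9,"roll":0},{"xyz":[0.0005,0,0.051],"jaw":0.5,"roll":0},{"xyz":[0.0005,0,0.051],"jaw":0.5,"roll":0}]'; python3 - <<'E'
from h import *
go(425.7,345,155,75); go(595.3,247.2,150,90)
E
```

```text
time_s: 4.25
ee_pos: [425.6, 345.1, 62.0]
ee_rot: [180.0, -0.0, 75.0]
force: [1.7, 0.4, -0.3]
gripper_width: 44.8
t 4.25 pos [425.6 345.1  62. ] rot [180.  -0.  75.] w 44.8 F [ 1.7  0.4 -0.3]
shift [-0.      0.0001 -0.093 ] roll 0.0
t 4.25 pos [425.6 345.1  62. ] rot [180.  -0.  75.] w 44.8 F [ 1.7  0.4 -0.3]
shift [-0.0507  0.1892 -0.088 ] roll -15.0
```

```bash
python3 -m pendant '[{"xyz":[0,0,-0.03],"jaw":0.5,"roll":0},{"xyz":[0,0,-0.06],"jaw":0.5,"roll":0},{"xyz":[0,0,-0.088],"jaw":0.5,"roll":-3},{"xyz":[-0.014,0.05,-0.088],"jaw":0.5,"roll":-6},{"xyz":[-0.028,0.10,-0.088],"jaw":0.5,"roll":-9},{"xyz":[-0.042,0.15,-0.088],"jaw":0.5,"roll":-12},{"xyz":[-0.051,0.189,-0.088],"jaw":0.5,"roll":-15},{"xyz":[-0.051,0.189,-0.088],"jaw":0.5,"roll":-15}]'; python3 - <<'E'
from h import *
im,d,K,T=grab("top"); W=cloud(d,K,T); cv2.imwrite('pics/top1.png',im[100:290,80:420]); 
im,d,K,T=grab("wrist"); cv2.imwrite('pics/w3.png',im)
B=W[180:250,110:210]; t=B[B[...,2]>85]; m=t[:,0]<470; print('vial top',t[m].mean(0).round(1),np.ptp(t[m],0).round(1))
go(595.3,247.2,62,90)
E
```

```text
time_s: 5.25
ee_pos: [597.2, 245.3, 149.5]
ee_rot: [180.0, 0.0, 89.8]
force: [-0.1, 0.3, -0.1]
gripper_width: 45.2
vial top [435.2 177.3 602.9] [ 70.9 139.8 120. ]
t 5.35 pos [594.6 246.8 149.6] rot [-179.9   -0.    90. ] w 45.7 F [1.3 1.  0.8]
shift [0.0004 0.0008 0.0876] roll -0.0
```

View pics/w3.png

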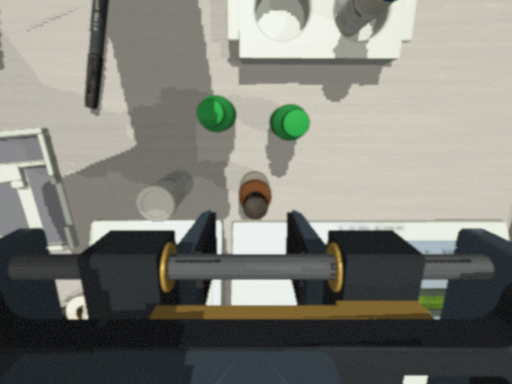

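The brown cap at (255,207) is centred between the fingers, and the vial stands in the right-hand well. I descend and grip the cap.

```bash
python3 -m pendant '[{"xyz":[0.0004,0.0008,0.02],"jaw":0.5,"roll":0},{"xyz":[0.0004,0.0008,0.045],"jaw":0.5,"roll":0},{"xyz":[0.0004,0.0008,0.07],"jaw":0.5,"roll":0},{"xyz":[0.0004,0.0008,0.088],"jaw":0.5,"roll":0},{"xyz":[0.0004,0.0008,0.088],"jaw":0.6,"roll":0},{"xyz":[0.0004,0.0008,0.088],"jaw":0.95,"roll":0},{"xyz":[0.0004,0.0008,0.088],"jaw":0.95,"roll":0},{"xyz":[0.0004,0.0008,0.088],"jaw":0.95,"roll":0}]' 20;  python3 -m pendant '[{"xyz":[0,0,0],"jaw":0.95,"roll":0},{"xyz":[0,0,-0.02],"jaw":0.95,"roll":0},{"xyz":[0,0,-0.045],"jaw":0.95,"roll":0},{"xyz":[0,0,-0.07],"jaw":0.95,"roll":0},{"xyz":[0,0,-0.095],"jaw":0.95,"roll":0},{"xyz":[0,0,-0.115],"jaw":0.95,"roll":0},{"xyz":[0,0,-0.115],"jaw":0.95,"roll":0},{"xyz":[0,0,-0.115],"jaw":0.95,"roll":0}]' 25; python3 - <<'E'
from h import *
go(425.7,273,170,90)
im,d,K,T=grab("wrist"); cv2.imwrite('pics/w4.png',im)
im,d,K,T=grab("side"); cv2.imwrite('pics/s4.png',im)
E
```

```text
time_s: 6.35
ee_pos: [596.4, 247.6, 62.9]
ee_rot: [179.9, -0.1, 90.0]
force: [0.3, 0.4, 0.9]
gripper_width: 24.2
time_s: 7.35
ee_pos: [595.2, 247.0, 175.8]
ee_rot: [-179.9, 0.0, 90.0]
force: [0.6, -0.1, -0.9]
gripper_width: 24.5
t 7.35 pos [595.2 247.  175.8] rot [-179.9    0.    90. ] w 24.5 F [ 0.6 -0.1 -0.9]
shift [ 0.026  -0.1695  0.0061] roll 0.0
```

View pics/s4.png

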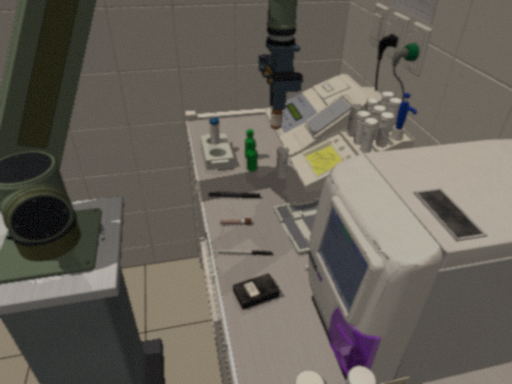

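The bottle at (276,120) is lifted upright, and the vial at (214,130) stands in the far well.

```bash
python3 -m pendant '[{"xyz":[0.005,-0.03,0],"jaw":0.95,"roll":0},{"xyz":[0.010,-0.065,0],"jaw":0.95,"roll":0},{"xyz":[0.015,-0.10,0],"jaw":0.95,"roll":0},{"xyz":[0.021,-0.14,0],"jaw":0.95,"roll":0},{"xyz":[0.026,-0.1695,0.02],"jaw":0.95,"roll":0},{"xyz":[0.026,-0.1695,0.05],"jaw":0.95,"roll":0},{"xyz":[0.026,-0.1695,0.05],"jaw":0.95,"roll":0},{"xyz":[0.026,-0.1695,0.05],"jaw":0.95,"roll":0}]'; python3 - <<'E'
from h import *
go(425.7,273,66.5,90)
E
```

```text
time_s: 8.45
ee_pos: [427.0, 273.5, 127.4]
ee_rot: [180.0, -0.0, 90.0]
force: [0.7, -0.1, -0.2]
gripper_width: 24.3
t 8.45 pos [427.  273.5 127.4] rot [180.  -0.  90.] w 24.3 F [ 0.7 -0.1 -0.2]
shift [-0.0006 -0.0014  0.0609] roll 0.0
```

```bash
python3 -m pendant '[{"xyz":[-0.0005,-0.0008,0.015],"jaw":0.95,"roll":0},{"xyz":[-0.0005,-0.0008,0.03],"jaw":0.95,"roll":0},{"xyz":[-0.0005,-0.0008,0.045],"jaw":0.95,"roll":0},{"xyz":[-0.0005,-0.0008,0.0595],"jaw":0.95,"roll":0},{"xyz":[-0.0005,-0.0008,0.0595],"jaw":0.95,"roll":0},{"xyz":[-0.0005,-0.0008,0.0595],"jaw":0.95,"roll":0},{"xyz":[-0.0005,-0.0008,0.0595],"jaw":0.6,"roll":0},{"xyz":[-0.0005,-0.0008,0.0595],"jaw":0.6,"roll":0}]'; python3 -m pendant '[{"xyz":[0,0,0],"jaw":0.6,"roll":0},{"xyz":[0,0,-0.03],"jaw":0.6,"roll":0},{"xyz":[0,0,-0.06],"jaw":0.6,"roll":0},{"xyz":[0,0,-0.09],"jaw":0.6,"roll":0},{"xyz":[0,-0.02,-0.09],"jaw":0.6,"roll":0},{"xyz":[0,-0.02,-0.09],"jaw":0.6,"roll":0},{"xyz":[0,-0.02,-0.09],"jaw":0.6,"roll":0},{"xyz":[0,-0.02,-0.09],"jaw":0.6,"roll":0}]'; python3 - <<'E'
from h import *
go(442.5,89.1,100,75.8)
E
```

```text
time_s: 9.45
ee_pos: [425.6, 272.8, 67.5]
ee_rot: [180.0, -0.0, 90.0]
force: [-0.1, 0.7, -0.4]
gripper_width: 36.5
time_s: 10.45
ee_pos: [405.3, 272.6, 156.6]
ee_rot: [-179.9, 0.0, 90.0]
force: [-0.5, 0.3, -0.5]
gripper_width: 36.4
t 10.45 pos [405.3 272.6 156.6] rot [-179.9    0.    90. ] w 36.4 F [-0.5  0.3 -0.5]
shift [-0.1835  0.0371  0.0567] roll 14.2
```

```bash
python3 -m pendant '[{"xyz":[-0.03,0.006,0],"jaw":0.6,"roll":0},{"xyz":[-0.07,0.014,0],"jaw":0.6,"roll":4},{"xyz":[-0.11,0.022,0.01],"jaw":0.6,"roll":8},{"xyz":[-0.15,0.030,0.03],"jaw":0.6,"roll":12},{"xyz":[-0.1835,0.037,0.057],"jaw":0.6,"roll":14.2},{"xyz":[-0.1835,0.037,0.057],"jaw":0.6,"roll":14.2},{"xyz":[-0.1835,0.037,0.057],"jaw":0.6,"roll":14.2},{"xyz":[-0.1835,0.037,0.057],"jaw":0.6,"roll":14.2}]'; python3 - <<'E'
from h import *
im,d,K,T=grab("wrist"); cv2.imwrite('pics/w5.png',im)
im,d,K,T=grab("top"); W=cloud(d,K,T); cv2.imwrite('pics/t5.png',cv2.resize(im[100:280,80:420],(800,424)))
B=W[190:245,110:205]
for n,y in(('vial',345),('bottle',273)):
    m=(B[...,2]>80)&(B[...,2]<115)&(abs(B[...,1]-y)<30)&(abs(B[...,0]-425)<30); t=B[m]; print(n,len(t),t.mean(0).round(1),np.ptp(t,0).round(1),np.percentile(t[:,2],97))
go(442.5,89.1,5,75.8)
E
```

```text
time_s: 11.45
ee_pos: [443.1, 90.2, 101.1]
ee_rot: [179.9, -0.1, 75.9]
force: [-0.3, -0.8, 0.4]
gripper_width: 36.7
vial 152 [427.3 340.3 106.1] [28.5 31.1 31.1] 111.4275497461465
bottle 77 [424.6 270.4  94.9] [21.8 20.3 18.6] 99.15254710733129
t 11.55 pos [443.   90.2 101. ] rot [179.9  -0.   75.9] w 36.6 F [-0.5  0.4  0.7]
shift [-0.0012 -0.0003  0.096 ] roll 0.1
```

View pics/w5.png

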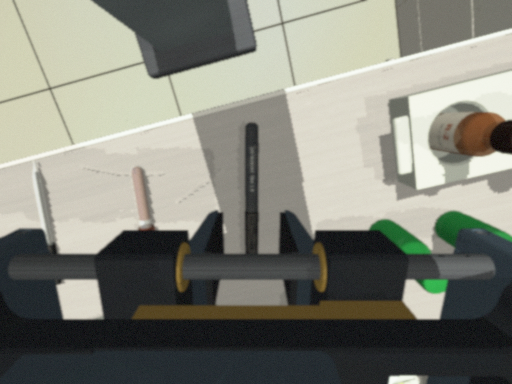

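View pics/t5.png

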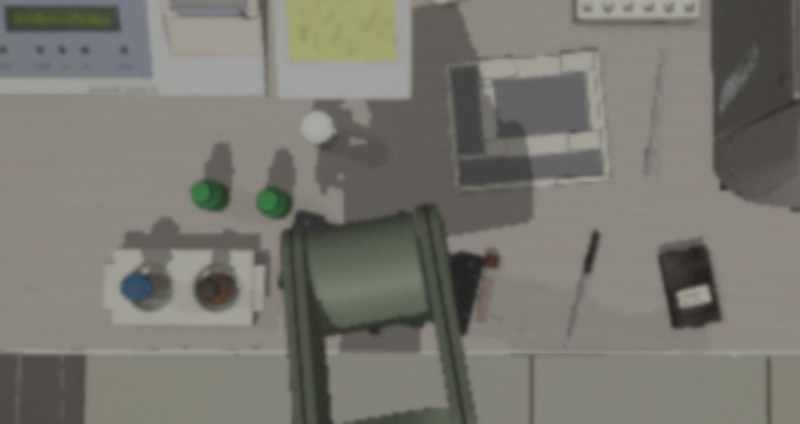

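Both bottles stand in their wells: blue at (137,288) and brown at (213,290) in the crop, with tops near 108 and 96 mm as expected. The marker at (251,230) is centred between the fingers. Gripping the marker now.

```bash
python3 -m pendant '[{"xyz":[-0.001,0,0.03],"jaw":0.6,"roll":0},{"xyz":[-0.001,0,0.06],"jaw":0.6,"roll":0},{"xyz":[-0.001,0,0.08],"jaw":0.6,"roll":0},{"xyz":[-0.001,0,0.0925],"jaw":0.6,"roll":0},{"xyz":[-0.001,0,0.0975],"jaw":0.6,"roll":0},{"xyz":[-0.001,0,0.0975],"jaw":1,"roll":0},{"xyz":[-0.001,0,0.0975],"jaw":1,"roll":0},{"xyz":[-0.001,0,0.0975],"jaw":1,"roll":0}]' 20;  python3 -m pendant '[{"xyz":[0,0,0],"jaw":1,"roll":0},{"xyz":[0,0,-0.02],"jaw":1,"roll":0},{"xyz":[0,0,-0.04],"jaw":1,"roll":0},{"xyz":[0,0,-0.06],"jaw":1,"roll":0},{"xyz":[0,0,-0.06],"jaw":1,"roll":0},{"xyz":[0,0,-0.06],"jaw":1,"roll":0},{"xyz":[0,0,-0.06],"jaw":1,"roll":0},{"xyz":[0,0,-0.06],"jaw":1,"roll":0}]'; python3 - <<'E'
from h import *
go(558.1,-66.1,64,4.6)
E
```

```text
time_s: 12.55
ee_pos: [442.9, 88.4, 3.6]
ee_rot: [179.9, -0.0, 75.8]
force: [0.2, 0.9, 1.9]
gripper_width: 14.3
time_s: 13.55
ee_pos: [441.9, 88.2, 62.3]
ee_rot: [-179.9, 0.0, 75.8]
force: [0.6, -0.3, -0.8]
gripper_width: 14.3
t 13.55 pos [441.9  88.2  62.3] rot [-179.9    0.    75.8] w 14.3 F [ 0.6 -0.3 -0.8]
shift [-0.1212  0.1504 -0.0018] roll 71.2
```

```bash
python3 -m pendant '[{"xyz":[-0.018,0.022,-0.005],"jaw":1,"roll":10},{"xyz":[-0.036,0.044,-0.005],"jaw":1,"roll":20},{"xyz":[-0.054,0.067,-0.005],"jaw":1,"roll":30},{"xyz":[-0.072,0.09,-0.005],"jaw":1,"roll":40},{"xyz":[-0.09,0.112,-0.005],"jaw":1,"roll":50},{"xyz":[-0.108,0.134,-0.005],"jaw":1,"roll":60},{"xyz":[-0.121,0.15,-0.005],"jaw":1,"roll":71},{"xyz":[-0.121,0.15,-0.005],"jaw":1,"roll":71}]'; python3 - <<'E'
from h import *
im,d,K,T=grab("wrist"); cv2.imwrite('pics/w6.png',im)
go(558.1,-66.1,8,4.6)
E
```

```text
time_s: 14.55
ee_pos: [558.6, -66.6, 67.4]
ee_rot: [-180.0, 0.0, 4.8]
force: [-0.1, 0.5, 0.2]
gripper_width: 14.3
t 14.6 pos [557.7 -65.8  67.3] rot [-1.8e+02  1.0e-01  4.9e+00] w 14.5 F [ 0.5  0.3 -0.4]
shift [0.0005 0.0004 0.0593] roll 0.3
```

View pics/w6.png

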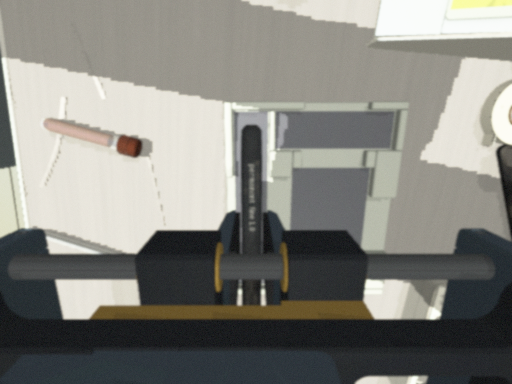

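The marker at column 251 lies over the bay (columns 232–272). Lower, release, rise.

```bash
python3 -m pendant '[{"xyz":[0.0005,0,0.02],"jaw":1,"roll":0.3},{"xyz":[0.0005,0,0.04],"jaw":1,"roll":0.3},{"xyz":[0.0005,0,0.052],"jaw":1,"roll":0.3},{"xyz":[0.0005,0,0.059],"jaw":1,"roll":0.3},{"xyz":[0.0005,0,0.059],"jaw":1,"roll":0.3},{"xyz":[0.0005,0,0.059],"jaw":1,"roll":0.3},{"xyz":[0.0005,0,0.059],"jaw":0.72,"roll":0.3},{"xyz":[0.0005,0,0.059],"jaw":0.72,"roll":0.3}]'; python3 -m pendant '[{"xyz":[0,0,0],"jaw":0.72,"roll":0},{"xyz":[0,0,-0.02],"jaw":0.72,"roll":0},{"xyz":[0,0,-0.04],"jaw":0.72,"roll":0},{"xyz":[0,0,-0.06],"jaw":0.72,"roll":0},{"xyz":[0,0,-0.08],"jaw":0.72,"roll":0},{"xyz":[0,0,-0.09],"jaw":0.72,"roll":0},{"xyz":[0,0,-0.09],"jaw":0.72,"roll":0},{"xyz":[0,0,-0.09],"jaw":0.72,"roll":0}]'; python3 - <<'E'
from h import *
go(425,-17.5,100,79)
E
```

```text
time_s: 15.6
ee_pos: [558.9, -65.8, 9.3]
ee_rot: [180.0, -0.0, 4.5]
force: [0.2, 0.8, -0.4]
gripper_width: 25.2
time_s: 16.6
ee_pos: [558.0, -65.6, 98.1]
ee_rot: [-180.0, 0.1, 4.5]
force: [-0.2, -0.9, 0.1]
gripper_width: 25.5
t 16.6 pos [558.  -65.6  98.1] rot [-1.8e+02  1.0e-01  4.5e+00] w 25.5 F [-0.2 -0.9  0.1]
shift [-0.1288 -0.0584 -0.0017] roll -74.5
```

```bash
python3 -m pendant '[{"xyz":[-0.018,-0.008,0],"jaw":0.65,"roll":-10},{"xyz":[-0.036,-0.016,0],"jaw":0.65,"roll":-20},{"xyz":[-0.054,-0.024,0],"jaw":0.65,"roll":-30},{"xyz":[-0.072,-0.032,0],"jaw":0.65,"roll":-40},{"xyz":[-0.09,-0.041,0],"jaw":0.65,"roll":-50},{"xyz":[-0.108,-0.05,0],"jaw":0.65,"roll":-60},{"xyz":[-0.129,-0.058,0],"jaw":0.65,"roll":-70},{"xyz":[-0.129,-0.058,0],"jaw":0.65,"roll":-74.5}]'; python3 - <<'E'
from h import *
im,d,K,T=grab("wrist"); cv2.imwrite('pics/w7.png',im)
im,d,K,T=grab("top"); cv2.imwrite('pics/t7.png',cv2.resize(im[100:250,230:430],(800,600)))
go(425,-17.5,5,79)
E
```

```text
time_s: 17.6
ee_pos: [423.0, -17.6, 98.1]
ee_rot: [-179.8, 0.0, 79.2]
force: [0.9, 0.3, -0.3]
gripper_width: 32.0
t 17.7 pos [424.8 -17.9  98.4] rot [-179.9    0.    79. ] w 32.0 F [ 0.6  0.6 -0.4]
shift [0.0005 0.0002 0.0934] roll 0.0
```

View pics/w7.png

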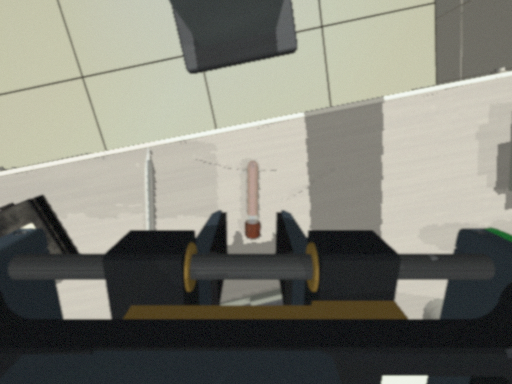

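View pics/t7.png

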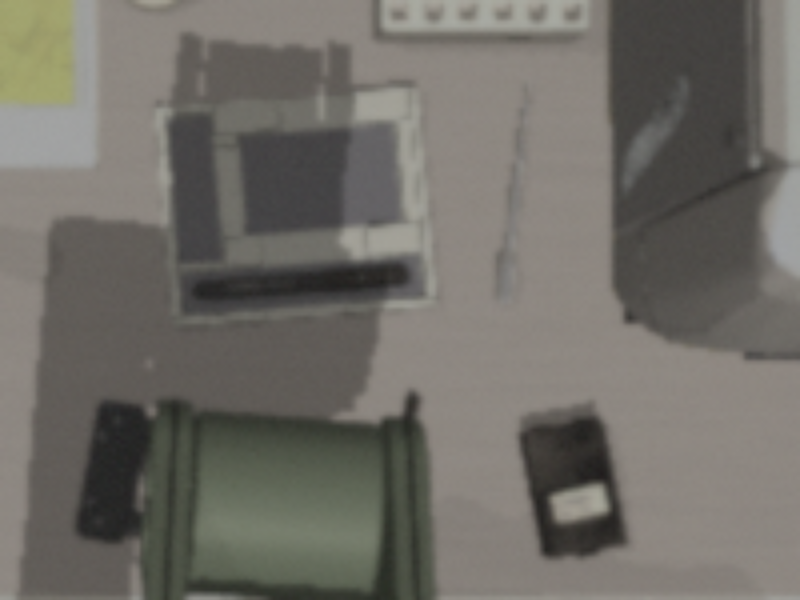

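The marker lies in its bay, at (190–405, 285) in the crop. The tube at column 252 is centred and aligned between the fingers. Gripping the tube.

```bash
python3 -m pendant '[{"xyz":[0.0005,0,0.03],"jaw":0.65,"roll":0},{"xyz":[0.0005,0,0.06],"jaw":0.65,"roll":0},{"xyz":[0.0005,0,0.08],"jaw":0.65,"roll":0},{"xyz":[0.0005,0,0.09],"jaw":0.65,"roll":0},{"xyz":[0.0005,0,0.0945],"jaw":0.65,"roll":0},{"xyz":[0.0005,0,0.0945],"jaw":1,"roll":0},{"xyz":[0.0005,0,0.0945],"jaw":1,"roll":0},{"xyz":[0.0005,0,0.0945],"jaw":1,"roll":0}]' 15;  python3 -m pendant '[{"xyz":[0,0,0],"jaw":1,"roll":0},{"xyz":[0,0,-0.02],"jaw":1,"roll":0},{"xyz":[0,0,-0.04],"jaw":1,"roll":0},{"xyz":[0,0,-0.06],"jaw":1,"roll":0},{"xyz":[0,0,-0.06],"jaw":1,"roll":0},{"xyz":[0,0,-0.06],"jaw":1,"roll":0},{"xyz":[0,0,-0.06],"jaw":1,"roll":0},{"xyz":[0,0,-0.06],"jaw":1,"roll":0}]'; python3 - <<'E'
from h import *
go(620.7,3.2,64,94.6)
E
```

```text
time_s: 18.7
ee_pos: [426.0, -17.6, 5.0]
ee_rot: [179.9, -0.0, 79.0]
force: [-0.7, 0.3, 0.5]
gripper_width: 15.8
time_s: 19.7
ee_pos: [425.1, -17.5, 63.8]
ee_rot: [-179.9, 0.0, 79.0]
force: [-0.2, -0.2, -0.4]
gripper_width: 15.9
t 19.7 pos [425.1 -17.5  63.8] rot [-179.9    0.    79. ] w 15.9 F [-0.2 -0.2 -0.4]
shift [ 0.0576  0.188  -0.0004] roll -15.6
```

```bash
python3 -m pendant '[{"xyz":[0.01,0.03,0],"jaw":1,"roll":-3},{"xyz":[0.02,0.07,0],"jaw":1,"roll":-6},{"xyz":[0.032,0.11,0],"jaw":1,"roll":-9},{"xyz":[0.045,0.15,0],"jaw":1,"roll":-12},{"xyz":[0.0575,0.188,0],"jaw":1,"roll":-15.6},{"xyz":[0.0575,0.188,0],"jaw":1,"roll":-15.6},{"xyz":[0.0575,0.188,0],"jaw":1,"roll":-15.6},{"xyz":[0.0575,0.188,0],"jaw":1,"roll":-15.6}]'; python3 - <<'E'
from h import *
im,d,K,T=grab("wrist"); cv2.imwrite('pics/w8.png',im)
go(620.7,3.2,9,94.6)
E
```

```text
time_s: 20.7
ee_pos: [619.7, 3.0, 64.2]
ee_rot: [-179.9, -0.0, 94.6]
force: [-0.4, -0.2, -0.1]
gripper_width: 15.8
t 20.75 pos [620.    3.   64.4] rot [-179.9   -0.    94.6] w 15.7 F [ 0.1 -0.1 -0.8]
shift [0.0002 0.0008 0.0554] roll 0.0
```

View pics/w8.png

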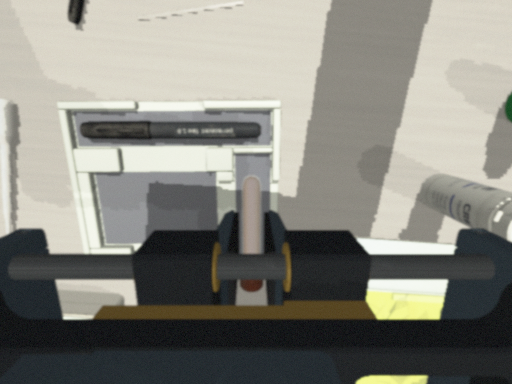

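The tube at column 251 is over its bay (columns 235–272), and the marker at (170,130) is lying in its own bay. Lower and release.

```bash
python3 -m pendant '[{"xyz":[0,0.0008,0.02],"jaw":1,"roll":0},{"xyz":[0,0.0008,0.04],"jaw":1,"roll":0},{"xyz":[0,0.0008,0.05],"jaw":1,"roll":0},{"xyz":[0,0.0008,0.0555],"jaw":1,"roll":0},{"xyz":[0,0.0008,0.0555],"jaw":1,"roll":0},{"xyz":[0,0.0008,0.0555],"jaw":1,"roll":0},{"xyz":[0,0.0008,0.0555],"jaw":0.72,"roll":0},{"xyz":[0,0.0008,0.0555],"jaw":0.72,"roll":0}]'; python3 -m pendant '[{"xyz":[0,0,0],"jaw":0.72,"roll":0},{"xyz":[0,0,-0.02],"jaw":0.72,"roll":0},{"xyz":[0,0,-0.04],"jaw":0.72,"roll":0},{"xyz":[0,0,-0.06],"jaw":0.72,"roll":0},{"xyz":[0,0,-0.08],"jaw":0.72,"roll":0},{"xyz":[0,0,-0.1],"jaw":0.5,"roll":0},{"xyz":[0,0,-0.1],"jaw":0.3,"roll":0},{"xyz":[0,0,-0.1],"jaw":0.15,"roll":0}]'; python3 - <<'E'
from h import *
go(426.8,-240,110,101)
E
```

```text
time_s: 21.75
ee_pos: [622.0, 3.2, 9.2]
ee_rot: [180.0, -0.0, 94.6]
force: [-0.3, -0.2, -0.7]
gripper_width: 25.2
time_s: 22.75
ee_pos: [621.3, 3.1, 108.1]
ee_rot: [-179.9, -0.0, 94.6]
force: [-0.3, 0.3, -0.7]
gripper_width: 52.6
t 22.75 pos [621.3   3.1 108.1] rot [-179.9   -0.    94.6] w 52.6 F [-0.3  0.3 -0.7]
shift [-0.2267 -0.2134 -0.0016] roll -6.4
```

```bash
python3 -m pendant '[{"xyz":[-0.017,-0.05,0],"jaw":0.15,"roll":0},{"xyz":[-0.034,-0.10,0],"jaw":0.15,"roll":0},{"xyz":[-0.05,-0.15,0],"jaw":0.15,"roll":0},{"xyz":[-0.067,-0.20,0],"jaw":0.15,"roll":-2},{"xyz":[-0.107,-0.204,0],"jaw":0.15,"roll":-4},{"xyz":[-0.147,-0.208,0],"jaw":0.15,"roll":-6.4},{"xyz":[-0.187,-0.211,0],"jaw":0.15,"roll":-6.4},{"xyz":[-0.2267,-0.2134,0],"jaw":0.15,"roll":-6.4}]'; python3 - <<'E'
from h import *
im,d,K,T=grab("wrist"); cv2.imwrite('pics/w9.png',im)
go(426.8,-240,5,101)
E
```

```text
time_s: 23.75
ee_pos: [426.6, -241.0, 107.9]
ee_rot: [-179.9, -0.1, 101.0]
force: [1.0, 0.0, 0.0]
gripper_width: 77.6
t 23.8 pos [ 427.8 -245.5  108.2] rot [-180.     0.2  100.9] w 77.4 F [ 0.8 -3.9  0.3]
shift [5.900e-03 1.000e-04 1.031e-01] roll -0.1
```

View pics/w9.png

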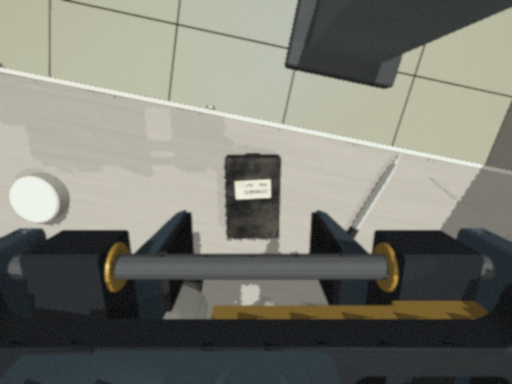

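The case at (252,197) is centred and square between the fingers, with the pen well outside. Descend and grip.

```bash
python3 -m pendant '[{"xyz":[0,0,0.02],"jaw":0.15,"roll":0},{"xyz":[0,0,0.05],"jaw":0.15,"roll":0},{"xyz":[0,0,0.075],"jaw":0.15,"roll":0},{"xyz":[0,0,0.095],"jaw":0.15,"roll":0},{"xyz":[0,0,0.103],"jaw":0.15,"roll":0},{"xyz":[0,0,0.103],"jaw":0.6,"roll":0},{"xyz":[0,0,0.103],"jaw":0.6,"roll":0},{"xyz":[0,0,0.103],"jaw":0.6,"roll":0}]' 30;  python3 -m pendant '[{"xyz":[0,0,0],"jaw":0.6,"roll":0},{"xyz":[0,0,0],"jaw":0.6,"roll":0},{"xyz":[0,0,-0.02],"jaw":0.6,"roll":0},{"xyz":[0,0,-0.04],"jaw":0.6,"roll":0},{"xyz":[0,0,-0.06],"jaw":0.6,"roll":0},{"xyz":[0,0,-0.075],"jaw":0.6,"roll":0},{"xyz":[0,0,-0.075],"jaw":0.6,"roll":0},{"xyz":[0,0,-0.075],"jaw":0.6,"roll":0}]'; python3 - <<'E'
from h import *
print('way'); go(430,-80,80,101); print('bay'); go(627.3,-78.6,80,4.6)
E
```

```text
time_s: 24.8
ee_pos: [427.9, -240.2, 6.6]
ee_rot: [179.9, 0.1, 101.0]
force: [-0.0, -0.2, 0.8]
gripper_width: 52.3
time_s: 25.8
ee_pos: [426.9, -239.7, 80.2]
ee_rot: [-179.9, -0.1, 101.0]
force: [0.5, 0.0, -1.4]
gripper_width: 52.1
way
t 25.8 pos [ 426.9 -239.7   80.2] rot [-1.799e+02 -1.000e-01  1.010e+02] w 52.1 F [ 0.5  0.  -1.4]
shift [0.1561 0.0336 0.0003] roll 0.0
bay
t 25.8 pos [ 426.9 -239.7   80.2] rot [-1.799e+02 -1.000e-01  1.010e+02] w 52.1 F [ 0.5  0.  -1.4]
shift [1.198e-01 2.275e-01 1.000e-04] roll 96.4
```

```bash
python3 -m pendant '[{"xyz":[0.025,0.005,0],"jaw":0.6,"roll":0},{"xyz":[0.065,0.014,0],"jaw":0.6,"roll":0},{"xyz":[0.11,0.024,0],"jaw":0.6,"roll":6},{"xyz":[0.156,0.034,0],"jaw":0.6,"roll":14},{"xyz":[0.156,0.034,0],"jaw":0.6,"roll":24},{"xyz":[0.153,0.05,0],"jaw":0.6,"roll":34},{"xyz":[0.149,0.075,0],"jaw":0.6,"roll":44},{"xyz":[0.145,0.10,0],"jaw":0.6,"roll":54}]'; python3 - <<'E'
from h import *
print('bay'); go(627.3,-78.6,80,4.6)
E
```

```text
time_s: 26.8
ee_pos: [497.9, -78.4, 79.9]
ee_rot: [-179.9, 0.1, 46.7]
force: [-0.2, -0.5, -0.9]
gripper_width: 52.5
bay
t 26.8 pos [497.9 -78.4  79.9] rot [-1.799e+02  1.000e-01  4.670e+01] w 52.5 F [-0.2 -0.5 -0.9]
shift [ 0.0886  0.0944 -0.0003] roll 42.1
```

```bash
python3 -m pendant '[{"xyz":[0.02,0.02,0],"jaw":0.6,"roll":10},{"xyz":[0.04,0.043,0],"jaw":0.6,"roll":20},{"xyz":[0.06,0.065,0],"jaw":0.6,"roll":30},{"xyz":[0.08,0.085,0],"jaw":0.6,"roll":40},{"xyz":[0.0886,0.0944,0],"jaw":0.6,"roll":42},{"xyz":[0.0886,0.0944,0],"jaw":0.6,"roll":42},{"xyz":[0.0886,0.0944,0],"jaw":0.6,"roll":42},{"xyz":[0.0886,0.0944,0],"jaw":0.6,"roll":42}]'; python3 - <<'E'
from h import *
im,d,K,T=grab("wrist"); cv2.imwrite('pics/w10.png',im)
go(627.3,-78.6,10,4.6)
E
```

```text
time_s: 27.8
ee_pos: [626.4, -78.1, 80.7]
ee_rot: [-180.0, 0.1, 5.0]
force: [-0.7, -0.4, -0.5]
gripper_width: 52.4
t 27.85 pos [626.6 -78.1  80.9] rot [-180.    0.    5.] w 52.6 F [ 1.8 -0.3 -1.1]
shift [0.0007 0.0006 0.0709] roll 0.4
```

View pics/w10.png

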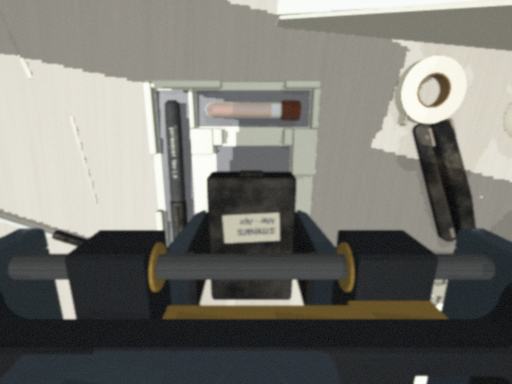

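The case (columns 210–295) is over its bay (218–292), and the tube and marker are lying in theirs. Lower and release.

```bash
python3 -m pendant '[{"xyz":[0.0007,0.0005,0.025],"jaw":0.6,"roll":0.4},{"xyz":[0.0007,0.0005,0.045],"jaw":0.6,"roll":0.4},{"xyz":[0.0007,0.0005,0.06],"jaw":0.6,"roll":0.4},{"xyz":[0.0007,0.0005,0.0705],"jaw":0.6,"roll":0.4},{"xyz":[0.0007,0.0005,0.0705],"jaw":0.6,"roll":0.4},{"xyz":[0.0007,0.0005,0.0705],"jaw":0.6,"roll":0.4},{"xyz":[0.0007,0.0005,0.0705],"jaw":0.32,"roll":0.4},{"xyz":[0.0007,0.0005,0.0705],"jaw":0.32,"roll":0.4}]'; python3 -m pendant '[{"xyz":[0,0,0],"jaw":0.32,"roll":0},{"xyz":[0,0,-0.02],"jaw":0.32,"roll":0},{"xyz":[0,0,-0.05],"jaw":0.32,"roll":0},{"xyz":[0,0,-0.09],"jaw":0.32,"roll":0},{"xyz":[-0.05,0,-0.14],"jaw":0.32,"roll":0},{"xyz":[-0.10,0,-0.16],"jaw":0.32,"roll":0},{"xyz":[-0.15,0,-0.16],"jaw":0.32,"roll":0},{"xyz":[-0.2,0,-0.16],"jaw":0.32,"roll":0}]';  python3 -m pendant '[{"xyz":[-0.04,0,-0.02],"jaw":0.32,"roll":0},{"xyz":[-0.08,0,-0.03],"jaw":0.32,"roll":0},{"xyz":[-0.08,0,-0.03],"jaw":0.32,"roll":0},{"xyz":[-0.08,0,-0.03],"jaw":0.32,"roll":0},{"xyz":[-0.08,0,-0.03],"jaw":0.32,"roll":0},{"xyz":[-0.08,0,-0.03],"jaw":0.32,"roll":0},{"xyz":[-0.08,0,-0.03],"jaw":0.32,"roll":0},{"xyz":[-0.08,0,-0.03],"jaw":0.32,"roll":0}]'; python3 - <<'E'
from h import *
im,d,K,T=grab("top"); W=cloud(d,K,T); np.savez('top9.npz',im=im,W=W); cv2.imwrite('pics/t9.png',cv2.resize(im[100:270,85:400],(800,432)))
c,sn=np.cos(np.radians(4.63)),np.sin(np.radians(4.63)); Q=W-np.array([608.9,-62,0]); X=Q[...,0]*c+Q[...,1]*sn; Y=-Q[...,0]*sn+Q[...,1]*c
g=im.max(-1)
for n,(cx,cy,hx,hy) in dict(marker=(-51,0,15,80),case=(17,-18,34,52),tube=(17,64,49,16)).items():
    m=(abs(X-cx)<hx)&(abs(Y-cy)<hy)&(W[...,2]>dict(marker=12,case=17,tube=13)[n])
    (a,b),sz,an=cv2.minAreaRect(np.stack([X[m],Y[m]],1).astype(np.float32)); print(n,m.sum(),round(a,1),round(b,1),np.round(sz,1),round(an,1),'z',np.percentile(W[m][:,2],[10,50,90]).round(1))
B=W[185:250,105:210]
for n,y,h in(('vial',345,95),('bottle',273,85)):
    m=(B[...,2]>h)&(B[...,2]<115)&(abs(B[...,1]-y)<30)&(abs(B[...,0]-425)<30); t=B[m]; print(n,len(t),((t.max(0)+t.min(0))/2).round(1),np.median(t,0).round(1))
print(env.state()['ee_pos'].round(0),env.state()['gripper_width'],env.state()['time_s'])
E
```

```text
time_s: 28.85
ee_pos: [628.2, -78.5, 10.7]
ee_rot: [180.0, -0.0, 4.6]
force: [0.5, 0.9, -0.1]
gripper_width: 62.0
time_s: 29.85
ee_pos: [427.2, -94.7, 171.0]
ee_rot: [180.0, -0.1, 4.6]
force: [1.0, -0.3, -0.2]
gripper_width: 62.1
time_s: 30.85
ee_pos: [349.1, -101.1, 200.3]
ee_rot: [-180.0, 0.0, 4.6]
force: [-0.3, -1.1, 0.1]
gripper_width: 62.1
marker 251 -46.7 0.9 [ 20.9 136.8] 0.1 z [14.1 17.6 21.4]
case 668 17.6 -18.4 [85.5 53.4] 89.8 z [21.8 25.  27.9]
tube 142 23.3 61.8 [88.3 19.8] 6.7 z [14.  17.4 21.7]
vial 146 [428.  340.9 105.4] [428.  340.4 107.4]
bottle 73 [424.4 270.8  93.1] [425.6 270.6  96.2]
[ 349. -101.  200.] 61.916600356231925 30.9
```

View pics/t9.png

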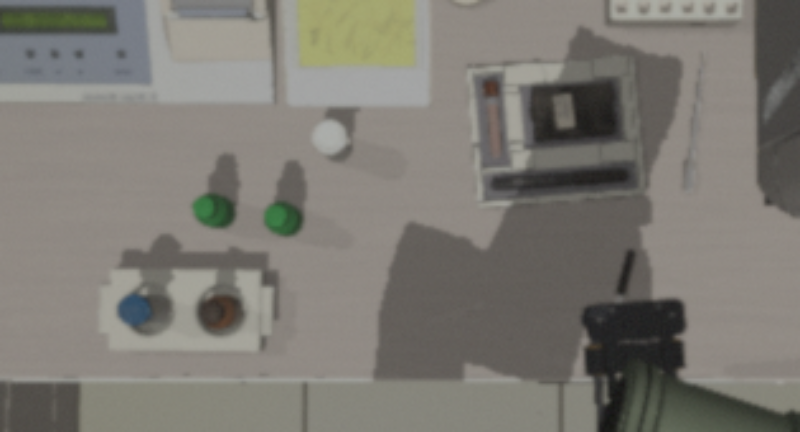

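All five items check out in the final top view:
- Blue at (135,310) and brown at (220,312) stand in their wells.
- Case, tube and marker lie in their bays.
- White vial (330,137), the green bottles and the pen are where they were.

Handing in.

```bash
python3 -c "
from workcell import env
print(env.job_done())"
```

```text
the job is handed in; nothing more can be done
None
```

Both kits are made up and handed in at about 31 s of the 134 s allowed; no verdict was reported. The blue vial and amber bottle were carried upright into the two wells. The marker, tube and slide case were each laid in the bay of its own shape.

**Last checks (top camera, arm clear, gripper open):**

| Item | Measured | Target |
|---|---|---|
| Case (tray frame) | (17.6, -18.4) mm, top 25 mm, in line | (17, -18) mm |
| Marker (tray frame) | (-46.7, 0.9) mm, top 17.6 mm, in line | (-51, 0) mm |
| Tube (tray frame) | (23, 62) mm, top 17 mm, about 7° off line | (17, 64) mm |
| Vial (world) | top at (428, 341) mm, 107 mm high | well at (426, 345) mm |
| Bottle (world) | top at (425, 271) mm, 96 mm high | well at (426, 273) mm |

- **Disagreements:** The marker and tube readings are a few mm off, probably because points from the tray lands got into the fit, which came out too large for both. The vial top read about 4 mm from where I released it. All three are still inside tolerance.
- **Left alone:** The pen, the white vial and the green bottles look unmoved. I judged that by eye and did not re-measure them. In the last view the arm covered the lower part of the pen.

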